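Ratchet the jar holder tight

ROBOT

A 7-joint arm with a two-finger parallel gripper is mounted at the origin on a cart in front of the work surface, level with it; the furniture and walls round the work are solid. World frame = base frame: x ahead of the robot, y to its left, z up, the work surface at z = 0. Lengths are in m, angles in rad, forces in N, time in s.
With the tool pointing down it reaches from about 0.4 to 0.9 m from the base axis. Payload 5.5 kg.
Tool frame: the origin (TCP) lies at the very end of the fingers, on their centre line; the grasp point (between the pads) lies 19 mm behind it; z points along the fingers, y is the line along which they close (so a half turn about z gives the same grasp; the last joint's range is limited). The gripper opens to 85 mm and grips with 20 to 120 N. Pads are 22 mm wide; open, the fingers measure 114 mm over their backs; the gripper's body (76 mm by 85 mm) begins 54 mm behind the grasp point. The pads swing forward as they close: fully open they stand 13 mm farther back than shut.
Start: joints at [-0.939, 0.501, -0.427, 1.55, 0.221, 1.138, -0.21], TCP at [0.234, 0.606, 0.231] pointing down, gripper open.
Joint ranges: [-2.88, 2.88], [-0.31, 2.03], [-1.54, 1.56], [0.2, 2.42], [-1.41, 4.55], [0.19, 2.02], [-2.57, 2.57]. Speed limits (rad/s): [2.57, 2.57, 3.14, 3.14, 3.14, 3.14, 3.14].

INTERFACE

Orientations are given as a unit quaternion [w, x, y, z].
In Python, from plant import env gives the robot as it stands.
- The arm moves only by the shell command python3 -m inch 'ROWS' [FORCE]. ROWS is JSON, one flat list of numbers, 7 for each row, row after row: the finger opening in m, from 0 to 0.0854, then the shift along the world's x, y, z in m, then the turn, a rotation vector about the world's x, y, z in degrees. In form: [claw, x, y, z, rx, ry, rz, claw, x, y, z, rx, ry, rz, ...]. A call has 1 to 5 rows; each row is the pose to reach, as a shift and turn from the pose commanded when the call began; what a row does not reach only later rows make up. A row lasts 1/10 s, in which the tool goes at most 50 mm and 8.59 degrees, less where a joint would pass 70% of its speed; a pose out of reach is approached as far as the arm can. A call with a gripper value outside its range is refused whole. The fingers move at their own pace and stop on an object; FORCE is the grip in N (left out, the last holds). Time passes only in rows, so rows that repeat a pose let the fingers close. It gives the time, the measured TCP pose, the force, the opening and the grip force at its end, in the units of the state.
- env.read_state(): the state, without advancing time (a new reading comes with each control period).
- env.camera(name): name is "scene" or "top" or "wrist"; returns the picture (420x560x3 uint8, blue, green, red); there is no depth.
- env.camera_model(name): a dict with "fov_y" (degrees; the focal length in pixels is half the picture's height over the tangent of half this angle, whatever the lens; pixels are square), "cx", "cy" (the principal point, pixels), "D" ([k1, k2, p1, p2, k3] as OpenCV has them; the pictures are not rectified), "R" (3x3) and "t" (3): a world point X has camera coordinates R X + t. Camera axes: x right, y down, z forward; pixel columns grow to the right and rows downward; lengths in m; the calibration is good to about 2 mm. A picture is of the moment at which its call begins: read the wrist's pose just before it. camera_model takes no time and is no camera call; for the wrist camera it gives the pose at the moment of the call.
- env.close_job(): hands the job in; it is judged then, once.
Trained networks look in the newest picture that a camera, given by its name, has taken for a name from the list of things; names that differ only in an ending like _2 or _b are one class to them, and where a whole thing is asked for, a point or a joint stands for the part that bears it (a point fixed in the world has none). Each returns a list of dicts, best first, with "score" (0 to 1); they miss things now and then, are a little off and sometimes report something else, mostly with a low value. They report only what shows in the picture. A call takes as long as a camera call. They do not tell look-alikes from the thing itself.
- env.search_frame(camera, name): "uv" ([column, row] in pixels, amid what is visible of it).
- env.outline_of(camera, name): "mask" (420x560 bool, what is visible of it) and "uv" ([column, row] in pixels, amid what is visible of it).
- env.place_of(camera, name): "uv" ([column, row] in pixels: a listed point, or the origin of a listed thing).
The state is a dict: "t": time; "joints": joint angles; "dq": joint speeds; "joint_efforts": joint torques, N m; "eef_pos": TCP position; "orientation": TCP orientation; "contact_force": force on the tool from outside, world axes, zero at the start; "ft_torque": the same for the moment, N m; "opening": opening from 0.0 (shut) to 1.0 (fully open); "gripper_force": force on a finger pad.
Only numpy, scipy, OpenCV 4.12 (cv2) and the standard library are available. Lean on these libraries where they do the work, as an engineer would, in place of code of your own. Each camera call takes 0.05 s, during which the arm holds its last target. There are 200 camera calls.

TASK

The spice jar stands loose in the one-handed jar holder, whose ratchet is set to loosen. Flip the ratchet's thumb lever over to the other side (tighten), then swing the handle to and fro until the jaws hold the jar upright and firmly, and let go of the handle with the lever still on tighten. Tighten with feeling: freely running, the knob takes a push of about 7 N, and the jar is held well when it takes 10 to 11 N; do not crush the jar, and leave the things around the holder where they are.

Things in the scene. Friction and masses are not known exactly. Their poses are not given: they have to be found in the camera images.
- holder: White board 120 x 235 mm, 14 mm thick, fixed to the worktop; origin under its centre; x points away from the robot, y left, z up (turned by up to 0.25 rad). At its left an upright axle (y = +60 mm) with steel ratchet head and handle; at its right a fixed white jaw (70 mm wide, 80 mm high, face at y = -85 mm); the moving jaw between them.
- axle (a point): Point on the handle's upright axis, on top of the ratchet head (steel disc 74 mm across), 60 mm above the worktop. Set to tighten, swinging the handle positive turns a toothed wheel under the head (24 teeth, up to 0.35 rad of play at each reversal) and closes the jaw 10 mm per rad; swinging back only clicks (about 1 N). Set to loosen, negative swings open the jaw, positive ones click.
- handle (a joint): Swing of the handle about the axle, rad. 0: it points along the holder's -x (to the robot). Positive is anticlockwise from above: the knob moves to the holder's -y (right, toward the jar's side). Stops at -0.7 and +0.7; a stroke from -0.5 to +0.5 is comfortable. It stays where it is left.
- knob_mid (a point): Middle of the handle's black upright knob, 120 mm from the axle, 80 mm above the worktop. The knob is 22 mm thick (25 mm near its top), spans heights 58 to 100 mm, and spins freely on the handle, so a grip on it need not turn as the handle swings. The handle bar lies below it, heights 42 to 57 mm.
- selector (a joint): Ratchet's thumb lever, rad, relative to the handle: 0 = loosen (its start; the pawl may hold it up to about 0.2), 0.6 = tighten. An over-centre spring with dead point at 0.3 snaps it to either side. On tighten it may rest anywhere from 0.42 to 0.6, as the pawl may stand on a tooth, and it moves as the pawl clicks.
- lever_tip (a point): Free end of the black thumb lever, 78 mm above the worktop: an upright fin 8 mm thick, heights 62 to 88 mm, on the ratchet head, pivoted on the handle 56 mm from the axle; this point is 57 mm from its pivot, nearly over the axle. On loosen it leans right (holder's -y) by up to 0.3 rad off the handle's line; push its end up to 34 mm left (+y) to flip it, with about 1 N.
- jaw_pad: Dark rubber pad (60 mm wide, 8 mm thick, heights 22 to 72 mm) on the moving jaw, stiffly sprung (about 15 N per mm); its face to the jar lies 7 mm to the -y side of this body's origin; it closes toward -y. The wheel's friction keeps the jaw where it is. Each 10 N of pressure on the jar adds 0.8 to 0.9 N to the push that the knob needs.
- jar: The spice jar to be held, loose on the board between the jaws: square glass jar with a grey lid, 47 x 47 x 98 mm, origin at the centre of its underside.
- salt: Salt shaker 44 x 44 x 90 mm standing behind the holder; leave it.
- timer: Wind-up kitchen timer, dome 60 mm across and 48 mm high, standing behind the holder; leave it.
- spoon: Teaspoon 130 mm long lying in front of the holder, at its right; leave it.
There are look-alikes about, which are no part of the job. What is shaped like the jar but purple is not meant.

How it is judged:
By the outcome, as a careful person would: the job done as asked, in the order asked, and still so for the second after the job is handed in, with the robot touching nothing.
It also fails if it takes over 72 s, if anything falls off the work surface, if the arm or the gripper's body presses on something with over 40 N, if the wrist force passes 120 N, or if a joint passes its speed limit or range.

## Working session

There is one attempt and no reset: what is moved stays moved. The work goes in short steps, Python scripts to look and compute and a shell command to move; the robot and the scene stay as the last step left them, time stands still between calls to the robot, and variables do not carry over. Pictures are saved under pics/ and viewed, at most 10 in all, crops included, and the job is handed in when it is done.

```bash
ls; mkdir -p pics
cat > h.py <<'E'
import numpy as np, cv2
from plant import env
def K(m):
    f=210/np.tan(np.radians(m["fov_y"])/2)
    return np.array([[f,0,m["cx"]],[0,f,m["cy"]],[0,0,1.]])
def ray(cam,uv,m=None):
    m=m or env.camera_model(cam); R=np.array(m["R"]);t=np.array(m["t"])
    p=cv2.undistortPoints(np.array([[uv]],float),K(m),np.array(m["D"],float))[0,0]
    return -R.T@t, R.T@np.array([p[0],p[1],1])
def atz(cam,uv,z,m=None):
    o,d=ray(cam,uv,m); return o+d*(z-o[2])/d[2]
def tri(rs):
    A=0;b=0
    for o,d in rs:
        d=d/np.linalg.norm(d);P=np.eye(3)-np.outer(d,d);A=A+P;b=b+P@o
    return np.linalg.solve(A,b)
def proj(cam,X,m=None):
    m=m or env.camera_model(cam)
    return cv2.projectPoints(np.array([X],float),cv2.Rodrigues(np.array(m["R"]))[0],np.array(m["t"],float),K(m),np.array(m["D"],float))[0][0,0]
E
python3 - <<'E'
from h import *
np.set_printoptions(precision=3,suppress=True)
ims=[]
Z=dict(axle=.06,knob_mid=.08,lever_tip=.078,holder=0,jaw_pad=.045,jar=0,salt=0,timer=0,spoon=0)
for c in("scene","top"):
    cv2.imwrite(f"pics/{c}0.png",env.camera(c))
    for n,z in Z.items():
        for r in env.place_of(c,n)[:2]: print(c,n,round(r["score"],2),np.round(r["uv"]),atz(c,r["uv"],z))
print(env.read_state())
E
```

```text
pics
scene axle 0.6 [212. 275.] [ 0.628 -0.093  0.06 ]
scene knob_mid 0.71 [264. 305.] [ 0.513 -0.104  0.08 ]
scene lever_tip 0.87 [216. 261.] [ 0.634 -0.112  0.078]
scene holder 0.67 [232. 267.] [ 0.642 -0.15   0.   ]
scene jaw_pad 0.6 [236. 259.] [ 0.627 -0.15   0.045]
scene jar 0.9 [342. 184.] [ 0.613 -0.45   0.   ]
scene jar 0.67 [247. 238.] [ 0.667 -0.218  0.   ]
scene salt 0.73 [204. 222.] [ 0.757 -0.186  0.   ]
scene timer 0.76 [165. 264.] [ 0.741 -0.068  0.   ]
scene spoon 0.7 [320. 243.] [ 0.553 -0.304  0.   ]
top axle 0.61 [206. 209.] [ 0.623 -0.092  0.06 ]
top knob_mid 0.58 [214. 258.] [ 0.513 -0.111  0.08 ]
top lever_tip 0.77 [213. 205.] [ 0.627 -0.108  0.078]
top holder 0.67 [238. 206.] [ 0.64  -0.154  0.   ]
top jaw_pad 0.53 [244. 204.] [ 0.635 -0.172  0.045]
top jar 0.93 [257. 201.] [ 0.652 -0.199  0.   ]
top jar 0.89 [363. 209.] [ 0.62  -0.448  0.   ]
top salt 0.57 [245. 158.] [ 0.759 -0.174  0.   ]
top timer 0.93 [204. 167.] [ 0.741 -0.075  0.   ]
top spoon 0.5 [305. 245.] [ 0.542 -0.305  0.   ]
{'t': 1.0, 'joints': array([-0.939,  0.501, -0.427,  1.55 ,  0.221,  1.138, -0.21 ]), 'dq': array([-0.002,  0.   , -0.002, -0.002,  0.   ,  0.001, -0.002]), 'joint_efforts': array([ -0.001, -56.939,  -5.811, -28.134,   0.013,   0.002,   0.   ]), 'eef_pos': array([0.234, 0.606, 0.231]), 'orientation': array([-0.   ,  0.183,  0.983,  0.   ]), 'contact_force': array([ 0.707,  0.961, -0.052]), 'ft_torque': array([ 0.015, -0.023, -0.051]), 'gripper_force': 0.0, 'opening': 0.9987440632635438}
```

```bash
python3 -c "
import cv2,numpy as np
a=cv2.imread('pics/scene0.png');b=cv2.imread('pics/top0.png');print(a.shape)
"
```

```text
(420, 560, 3)
```

View pics/scene0.png

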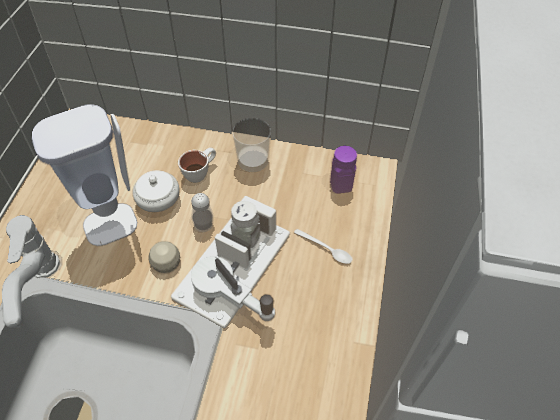

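View pics/top0.png

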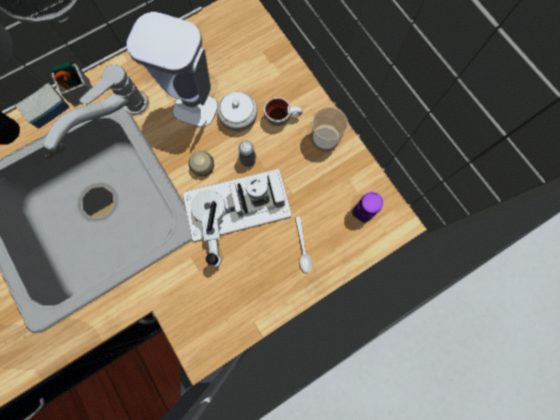

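The jar in the holder is at top (257,201); the purple one at top (363,209) is the look-alike and stays out of it. The lever leans right at top (213,205) and the knob is at (214,258). The holder is turned by about 0.24 rad. I'll move above it and check from close by.

```bash
python3 -m inch '[0.03,0.03,-0.04,0.014,0,0,4, 0.03,0.06,-0.08,0.028,0,0,8, 0.03,0.09,-0.12,0.042,0,0,12, 0.03,0.12,-0.16,0.056,0,0,16, 0.03,0.15,-0.20,0.07,0,0,20]'
python3 -m inch '[0.03,0.02,-0.045,0,0,0,4, 0.03,0.04,-0.09,0,0,0,8, 0.03,0.06,-0.135,0,0,0,12, 0.03,0.08,-0.18,0,0,0,15, 0.03,0.10,-0.23,0,0,0,15]'
python3 -m inch '[0.03,0.01,-0.045,0,0,0,0, 0.03,0.02,-0.09,0,0,0,0, 0.03,0.03,-0.135,0,0,0,0, 0.03,0.03,-0.18,0,0,0,0, 0.03,0.03,-0.23,0,0,0,0]'
python3 -m inch '[0,0,0,0,0,0,0, 0,0,0,0,0,0,0]'
python3 - <<'E'
from h import *
np.set_printoptions(precision=3,suppress=True)
s=env.read_state();print(s["joints"],s["eef_pos"],s["orientation"],s["contact_force"])
m=env.camera_model("wrist");cv2.imwrite("pics/w1.png",env.camera("wrist"))
Z=dict(axle=.06,knob_mid=.08,lever_tip=.078,holder=0,jaw_pad=.045,jar=0)
for n,z in Z.items():
    for r in env.place_of("wrist",n)[:2]: print(n,round(r["score"],2),np.round(r["uv"]),atz("wrist",r["uv"],z,m))
E
```

```text
t: 1.5
eef_pos: [0.3796, 0.412, 0.2994]
orientation: [0.0, 0.008, 1.0, 0.0]
contact_force: [0.5, 0.2, -0.1]
opening: 0.349
gripper_force: 0.0
t: 2.0
eef_pos: [0.478, 0.1855, 0.2991]
orientation: [0.001, -0.122, 0.993, 0.0]
contact_force: [0.7, -1.1, -0.4]
opening: 0.349
gripper_force: 0.0
t: 2.5
eef_pos: [0.5074, -0.0439, 0.299]
orientation: [0.0, -0.121, 0.993, 0.0]
contact_force: [1.0, 0.0, 0.3]
opening: 0.35
gripper_force: 0.0
t: 2.7
eef_pos: [0.5072, -0.0442, 0.2988]
orientation: [0.0, -0.119, 0.993, 0.0]
contact_force: [0.7, 0.9, 0.1]
opening: 0.021
gripper_force: 0.0
[ 0.185  0.158 -0.169  1.825  0.029  1.161  1.816] [ 0.507 -0.044  0.299] [ 0.    -0.119  0.993  0.   ] [0.734 0.898 0.096]
axle 0.73 [216. 261.] [ 0.632 -0.094  0.06 ]
knob_mid 0.92 [225. 165.] [ 0.509 -0.103  0.08 ]
lever_tip 0.71 [202. 267.] [ 0.635 -0.106  0.078]
holder 0.72 [181. 239.] [ 0.642 -0.152  0.   ]
holder 0.15 [154. 302.] [ 0.754 -0.177  0.   ]
jaw_pad 0.58 [171. 241.] [ 0.626 -0.155  0.045]
jar 0.74 [139. 246.] [ 0.667 -0.209  0.   ]
jar 0.69 [178. 238.] [ 0.643 -0.156  0.   ]
```

View pics/w1.png

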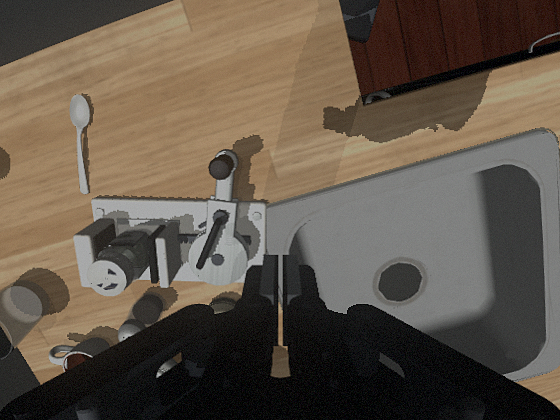

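The wrist view shows the holder. The knob is at (222,166), the head disc at (218,258), and the lever tip at about (202,267), leaning right. The jar is at (110,275) in the holder. One enlarged crop will confirm it.

Run:
```python
from h import *
np.set_printoptions(precision=3,suppress=True)
im=cv2.imread("pics/w1.png");cv2.imwrite("pics/w1c.png",cv2.resize(im[140:300,70:280],None,fx=3.7,fy=3.7,interpolation=cv2.INTER_CUBIC))
a=atz("wrist",(94,197),.014);b=atz("wrist",(266,200),.014);print(a,b,np.linalg.norm(a-b),np.arctan2(-(b-a)[0],(b-a)[1]))
for uv,z in [((218,258),.06),((202,267),.088),((220,167),.1)]:print(uv,atz("wrist",uv,z))
```

```text
[ 0.606 -0.268  0.014] [ 0.556 -0.047  0.014] 0.2266665001746997 0.2252396761884549
(218, 258) [ 0.628 -0.088  0.06 ]
(202, 267) [ 0.63  -0.102  0.088]
(220, 167) [ 0.508 -0.102  0.1  ]
```

View pics/w1c.png

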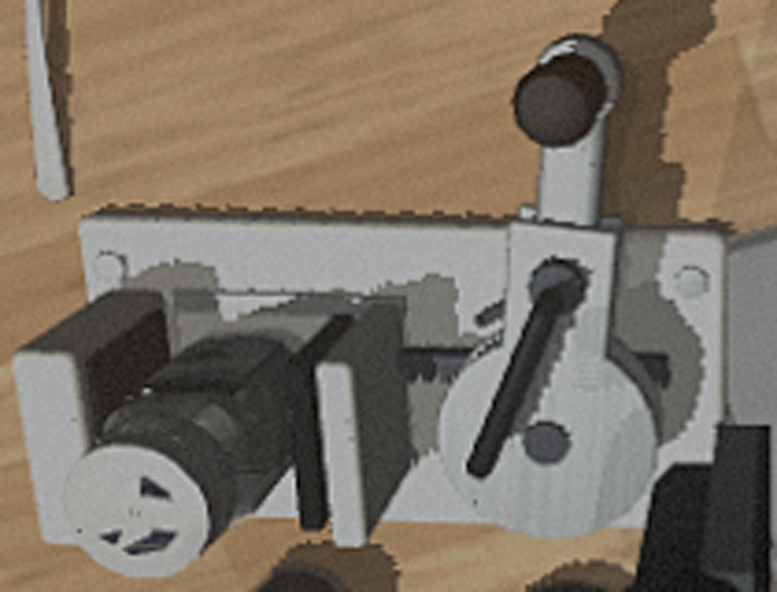

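The crop confirms it: the jar with the grey lid, not purple, stands loosely between the jaws. I'll straddle the lever fin with the fingers 34 mm apart, hover first and check.

```bash
python3 -m inch '[0.034,0.03,-0.015,-0.03,0,0,0, 0.034,0.06,-0.03,-0.06,0,0,0, 0.034,0.09,-0.045,-0.09,0,0,0, 0.034,0.106,-0.0535,-0.13,0,0,0, 0.034,0.106,-0.0535,-0.175,0,0,0]'
python3 -m inch '[0.034,0,0,-0.015,0,0,0, 0.034,0,0,-0.015,0,0,0]'
python3 - <<'E'
from h import *
np.set_printoptions(precision=3,suppress=True)
s=env.read_state();m=env.camera_model("wrist");im=env.camera("wrist")
print(s["eef_pos"],s["contact_force"],proj("wrist",s["eef_pos"],m),proj("wrist",[.631,-.107,.088],m))
for n,z in dict(axle=.06,lever_tip=.078,jaw_pad=.045,knob_mid=.08).items():
    for r in env.place_of("wrist",n)[:1]: print(n,round(r["score"],2),np.round(r["uv"]),atz("wrist",r["uv"],z,m))
cv2.imwrite("pics/w2.png",im)
E
```

```text
t: 3.55
eef_pos: [0.6166, -0.0976, 0.123]
orientation: [0.002, -0.12, 0.993, -0.001]
contact_force: [0.5, 0.6, -0.5]
opening: 0.398
gripper_force: 0.0
t: 3.75
eef_pos: [0.6109, -0.0951, 0.106]
orientation: [-0.003, -0.121, 0.993, 0.001]
contact_force: [-0.0, 0.1, 0.0]
opening: 0.397
gripper_force: 0.0
[ 0.611 -0.095  0.106] [-0.01   0.072  0.021] [277.428 274.413] [246.582 286.463]
axle 0.9 [276. 270.] [ 0.632 -0.091  0.06 ]
lever_tip 0.84 [244. 277.] [ 0.631 -0.109  0.078]
knob_mid 0.59 [308.  50.] [ 0.511 -0.105  0.08 ]
```

View pics/w2.png

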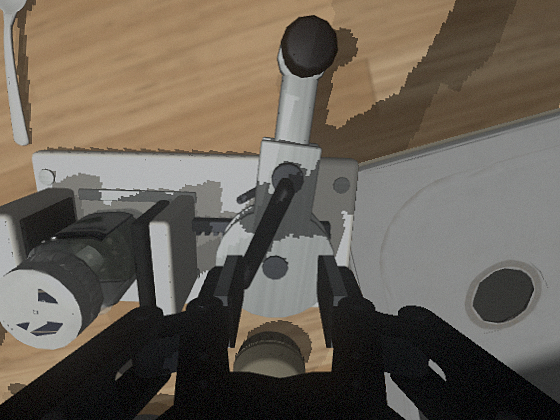

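The fingers straddle the fin, but the right finger is tight to the tip at (250,285). I'll open to 44 mm, descend and push left.

```bash
python3 -m inch '[0.044,0.0005,-0.003,0,0,0,0, 0.044,0.0005,-0.003,0,0,0,0, 0.044,0.0005,-0.003,-0.012,0,0,0, 0.044,0.0005,-0.003,-0.024,0,0,0, 0.044,0.0005,-0.003,-0.033,0,0,0]'
python3 -m inch '[0.044,-0.0015,0.006,0,0,0,0, 0.044,-0.003,0.012,0,0,0,0, 0.044,-0.0045,0.018,0,0,0,0, 0.044,-0.006,0.024,0,0,0,0,  0.044,-0.0075,0.030,0,0,0,0]'
python3 -m inch '[0.044,-0.001,0.005,0,0,0,0, 0.044,-0.001,0.009,0,0,0,0, 0.044,-0.001,0.009,0,0,0,0]'
python3 - <<'E'
from h import *
np.set_printoptions(precision=3,suppress=True)
s=env.read_state();m=env.camera_model("wrist");im=env.camera("wrist")
print(s["eef_pos"],s["contact_force"])
for n,z in dict(axle=.06,lever_tip=.078,knob_mid=.08).items():
    for r in env.place_of("wrist",n)[:1]: print(n,round(r["score"],2),np.round(r["uv"]),atz("wrist",r["uv"],z,m))
cv2.imwrite("pics/w3.png",im)
E
```

```text
t: 4.5
eef_pos: [0.6128, -0.099, 0.0738]
orientation: [-0.001, -0.121, 0.993, 0.0]
contact_force: [-0.3, -0.5, -0.9]
opening: 0.516
gripper_force: 0.0
t: 5.0
eef_pos: [0.6066, -0.0688, 0.0763]
orientation: [0.0, -0.121, 0.993, -0.0]
contact_force: [0.8, -0.5, -0.5]
opening: 0.516
gripper_force: 0.0
t: 5.3
eef_pos: [0.6064, -0.0665, 0.0763]
orientation: [0.001, -0.119, 0.993, -0.004]
contact_force: [2.9, -12.5, -3.1]
opening: 0.519
gripper_force: 6.5
[ 0.606 -0.067  0.076] [  2.897 -12.473  -3.081]
axle 0.83 [220. 288.] [ 0.63  -0.092  0.06 ]
lever_tip 0.83 [246. 311.] [ 0.628 -0.076  0.078]
knob_mid 0.96 [251.  36.] [ 0.511 -0.099  0.08 ]
```

View pics/w3.png

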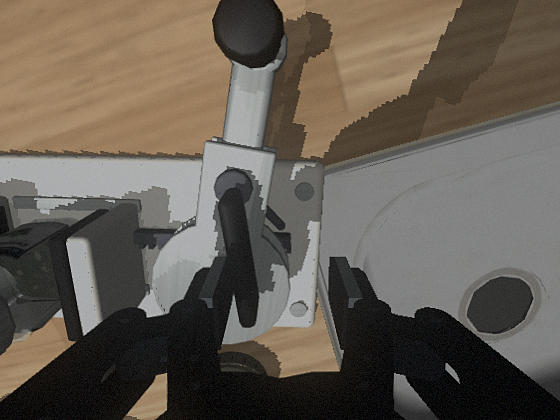

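The lever has flipped: its tip is now at (246,311), left of the handle line, against its stop. I'll back off, lift and go over the knob.

```bash
python3 -m inch '[0.044,0.002,-0.012,0,0,0,0, 0.05,0.002,-0.012,0.025,0,0,0, 0.05,0.002,-0.012,0.05,0,0,0, 0.05,-0.04,-0.018,0.05,0,0,0, 0.05,-0.08,-0.028,0.05,0,0,0]'
python3 -m inch '[0.05,-0.014,-0.01,0,0,0,0, 0.05,-0.014,-0.01,0,0,0,0]'
python3 - <<'E'
from h import *
np.set_printoptions(precision=3,suppress=True)
s=env.read_state();m=env.camera_model("wrist");im=env.camera("wrist")
print(s["eef_pos"],s["contact_force"])
for c in("wrist","top","scene"):
  if c!="wrist":env.camera(c)
  for n,z in dict(axle=.06,lever_tip=.078,knob_mid=.08).items():
    for r in env.place_of(c,n)[:1]: print(c,n,round(r["score"],2),np.round(r["uv"]),atz(c,r["uv"],z,m if c=="wrist" else None))
cv2.imwrite("pics/w4.png",im)
E
```

```text
t: 6.0
eef_pos: [0.5257, -0.0865, 0.1268]
orientation: [0.001, -0.122, 0.993, 0.0]
contact_force: [-1.1, -0.5, 0.7]
opening: 0.586
gripper_force: 0.0
t: 6.2
eef_pos: [0.5091, -0.0995, 0.1259]
orientation: [-0.001, -0.12, 0.993, -0.0]
contact_force: [-0.8, -0.4, 0.3]
opening: 0.583
gripper_force: 0.0
[ 0.509 -0.1    0.126] [-0.782 -0.351  0.319]
wrist axle 0.96 [248. 374.] [ 0.631 -0.093  0.06 ]
wrist knob_mid 0.76 [276. 237.] [ 0.509 -0.101  0.08 ]
top axle 0.62 [206. 206.] [ 0.629 -0.091  0.06 ]
top lever_tip 0.74 [199. 206.] [ 0.627 -0.079  0.078]
top knob_mid 0.37 [212. 259.] [ 0.512 -0.106  0.08 ]
scene axle 0.59 [209. 275.] [ 0.631 -0.089  0.06 ]
scene lever_tip 0.55 [204. 273.] [ 0.632 -0.081  0.078]
scene knob_mid 0.45 [263. 309.] [ 0.511 -0.098  0.08 ]
```

The lever sits on tighten and the tool is over the knob. Descending and gripping.

```bash
python3 -m inch '[0.05,0.001,-0.001,-0.02,0,0,0, 0.05,0.001,-0.001,-0.04,0,0,0, 0.05,0.001,-0.001,-0.059,0,0,0, 0.05,0.001,-0.001,-0.059,0,0,0, 0.01,0.001,-0.001,-0.059,0,0,0]' 25
python3 -m inch '[0.01,0,0,0,0,0,0, 0.01,0,0,0,0,0,0,0.01,0,0,0,0,0,0]'
python3 -c "
from h import *
s=env.read_state();print(s['eef_pos'],s['contact_force'],s['opening']*.0854)"
```

```text
t: 7.3
eef_pos: [0.5122, -0.0991, 0.0667]
orientation: [-0.0, -0.121, 0.993, 0.0]
contact_force: [1.0, -0.1, 0.2]
opening: 0.429
gripper_force: 0.0
t: 7.6
eef_pos: [0.5131, -0.0995, 0.0677]
orientation: [0.001, -0.121, 0.993, -0.0]
contact_force: [0.4, 0.3, 2.9]
opening: 0.259
gripper_force: 24.6
[ 0.51313763 -0.09945978  0.06772001] [0.39879731 0.27365515 2.87424007] 0.022112192719034474
```

Gripped at 22 mm. First tightening stroke, reading the tangential push as I go.

```bash
cat > f.py <<'E'
from h import *
s=env.read_state();A=np.array([.632,-.0915]);p=s["eef_pos"][:2]-A
r=np.hypot(*p);th=np.arctan2(-p[1],-p[0]);t=np.array([np.sin(th),-np.cos(th)]);F=s["contact_force"]
print("t%.1f q %.3f r %.4f push %.1f radial_out %.1f fz %.1f grip %.0f"%(s["t"],th-.235,r,-F[:2]@t,F[:2]@(p/r),F[2],s["gripper_force"]))
E
python3 -m inch '[0.01,0.0009,-0.0079,0,0,0,0, 0.01,0.0021,-0.0158,0,0,0,0, 0.01,0.004,-0.0245,0,0,0,0, 0.01,0.007,-0.0331,0,0,0,0, 0.01,0.0091,-0.0387,0,0,0,0]' >/dev/null; python3 f.py
python3 -m inch '[0.01,0.0025,-0.0055,0,0,0,0, 0.01,0.0054,-0.0108,0,0,0,0, 0.01,0.0083,-0.016,0,0,0,0, 0.01,0.0117,-0.021,0,0,0,0, 0.01,0.0151,-0.0259,0,0,0,0]' >/dev/null; python3 f.py
```

```text
t8.1 q 0.149 r 0.1197 push 8.0 radial_out 1.3 fz 10.2 grip 25
t8.6 q 0.398 r 0.1201 push 7.5 radial_out 1.5 fz 11.1 grip 25
```

Running free at about 7.5 N. Back stroke, then the second forward stroke, lifted 1.5 mm to ease the vertical load.

```bash
python3 -m inch '[0.01,-0.0126,0.0204,0.0015,0,0,0, 0.01,-0.0208,0.0429,0.0015,0,0,0, 0.01,-0.0244,0.0666,0.0015,0,0,0, 0.01,-0.0239,0.0846,0.0015,0,0,0, 0.01,-0.0208,0.1023,0.0015,0,0,0]' >/dev/null; python3 f.py
python3 -m inch '[0.01,-0.0031,-0.0177,0,0,0,0, 0.01,-0.0036,-0.0357,0,0,0,0, 0.01,-0.0013,-0.0535,0,0,0,0, 0.01,0.0015,-0.0625,0,0,0,0, 0.01,0.0036,-0.0708,0,0,0,0]' >/dev/null; python3 f.py
python3 -m inch '[0.01,0.0022,-0.0056,0,0,0,0, 0.01,0.0046,-0.0111,0,0,0,0, 0.01,0.0074,-0.0164,0,0,0,0, 0.01,0.0104,-0.0216,0,0,0,0, 0.01,0.0137,-0.0267,0,0,0,0]' >/dev/null; python3 f.py
python3 - <<'E'
from h import *
np.set_printoptions(precision=3,suppress=True)
for c in("top","scene"):
  im=env.camera(c)
  for n,z in dict(jaw_pad=.045,jar=0,lever_tip=.078).items():
    for r in env.place_of(c,n)[:2]: print(c,n,round(r["score"],2),np.round(r["uv"]),atz(c,r["uv"],z))
  cv2.imwrite(f"pics/{c}5.png",cv2.resize(im[120:320,140:340],None,fx=3,fy=3,interpolation=cv2.INTER_CUBIC))
E
```

```text
t9.1 q -0.488 r 0.1190 push 0.1 radial_out -7.1 fz -10.2 grip 25
t9.6 q 0.092 r 0.1198 push 7.5 radial_out -1.9 fz -0.4 grip 26
t10.1 q 0.336 r 0.1201 push 7.7 radial_out 0.2 fz 3.8 grip 26
top jaw_pad 0.42 [249. 202.] [ 0.639 -0.183  0.045]
top jar 0.76 [363. 210.] [ 0.618 -0.446  0.   ]
top jar 0.58 [260. 198.] [ 0.659 -0.206  0.   ]
scene jaw_pad 0.66 [241. 258.] [ 0.622 -0.157  0.045]
scene jaw_pad 0.43 [246. 237.] [ 0.647 -0.196  0.045]
scene jar 0.93 [246. 241.] [ 0.664 -0.209  0.   ]
scene jar 0.85 [343. 184.] [ 0.612 -0.453  0.   ]
scene lever_tip 0.65 [208. 275.] [ 0.623 -0.082  0.078]
```

View pics/scene5.png

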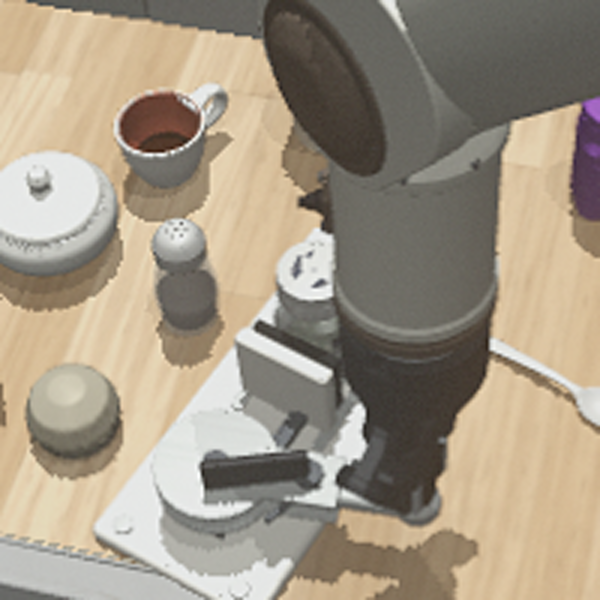

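The lever stands on tighten and the jaw has come toward the jar, with the pad now close to it and the surroundings untouched. Another stroke.

```bash
python3 -m inch '[0.01,-0.0115,0.0211,0,0,0,0, 0.01,-0.0186,0.044,0,0,0,0, 0.01,-0.021,0.0678,0,0,0,0, 0.01,-0.0201,0.0822,0,0,0,0, 0.01,-0.0173,0.0975,0,0,0,0]' >/dev/null; python3 f.py
python3 -m inch '[0.01,-0.0015,-0.0088,0,0,0,0, 0.01,-0.0031,-0.0177,0,0,0,0, 0.01,-0.0036,-0.0267,0,0,0,0, 0.01,-0.0036,-0.0357,0,0,0,0, 0.01,-0.0032,-0.0405,0,0,0,0]' >/dev/null; python3 f.py
python3 -m inch '[0.01,0.0009,-0.0059,0,0,0,0, 0.01,0.0019,-0.013,0,0,0,0, 0.01,0.003,-0.0178,0,0,0,0, 0.01,0.0047,-0.0236,0,0,0,0, 0.01,0.0068,-0.0303,0,0,0,0]' >/dev/null; python3 f.py
```

```text
t11.0 q -0.486 r 0.1190 push -0.9 radial_out -7.1 fz -10.2 grip 26
t11.5 q -0.153 r 0.1194 push 8.1 radial_out -5.3 fz -8.2 grip 26
t12.0 q 0.090 r 0.1198 push 8.0 radial_out -4.0 fz -3.1 grip 26
```

```bash
python3 -m inch '[0.01,0.0022,-0.0056,0,0,0,0, 0.01,0.0046,-0.0111,0,0,0,0, 0.01,0.0046,-0.0111,0,0,0,0]' >/dev/null; python3 f.py;python3 -m inch '[0.01,0.0028,-0.0053,0,0,0,0,  0.01,0.0058,-0.0105,0,0,0,0, 0.01,0.0091,-0.0156,0,0,0,0, 0.01,0.0126,-0.0204,0,0,0,0]' >/dev/null; python3 f.py
python3 -m inch '[0.01,0,0,0,0,0,0]' >/dev/null; python3 f.py
```

```text
t12.3 q 0.199 r 0.1200 push 5.9 radial_out -5.1 fz -2.2 grip 26
t12.7 q 0.388 r 0.1203 push 9.0 radial_out -2.6 fz 0.4 grip 26
t12.8 q 0.395 r 0.1203 push 7.3 radial_out -2.8 fz 0.4 grip 26
```

```bash
python3 -m inch '[0.01,-0.0126,0.0204,0,0,0,0, 0.01,-0.0208,0.0429,0,0,0,0, 0.01,-0.0239,0.0606,0,0,0,0, 0.01,-0.0244,0.0786,0,0,0,0]' >/dev/null; python3 f.py
python3 -m inch '[0.01,0.0000,-0.009,0,0,0,0, 0.01,0.0005,-0.018,0,0,0,0, 0.01,0.0013,-0.0239,0,0,0,0, 0.01,0.0023,-0.0298,0,0,0,0]' >/dev/null; python3 f.py
python3 -m inch '[0.01,0.0013,-0.0059,0,0,0,0]' >/dev/null; python3 f.py
python3 -m inch '[0.01,0.0017,-0.0058,0,0,0,0]' >/dev/null; python3 f.py
python3 -m inch '[0.01,0.0019,-0.0057,0,0,0,0]' >/dev/null; python3 f.py
python3 -m inch '[0.01,0.0022,-0.0056,0,0,0,0]' >/dev/null; python3 f.py
```

```text
t13.2 q -0.280 r 0.1193 push -0.7 radial_out -9.2 fz -13.2 grip 25
t13.6 q -0.054 r 0.1196 push 8.8 radial_out -5.1 fz -5.9 grip 26
t13.7 q -0.007 r 0.1197 push 8.5 radial_out -4.8 fz -4.7 grip 26
t13.8 q 0.041 r 0.1197 push 10.2 radial_out -4.3 fz -2.7 grip 26
t13.9 q 0.089 r 0.1199 push 10.1 radial_out -3.8 fz -2.6 grip 26
t14.0 q 0.136 r 0.1199 push 9.9 radial_out -3.9 fz -1.1 grip 26
```

```bash
python3 -m inch '[0.01,0.0012,-0.0028,0,0,0,0]' >/dev/null; python3 f.py
python3 -m inch '[0.01,0.0012,-0.0027,0,0,0,0]' >/dev/null; python3 f.py
python3 -m inch '[0.01,0.0013,-0.0027,0,0,0,0]' >/dev/null; python3 f.py
```

```text
t14.1 q 0.164 r 0.1200 push 8.2 radial_out -3.8 fz -1.0 grip 26
t14.2 q 0.184 r 0.1200 push 10.2 radial_out -3.5 fz -0.5 grip 26
t14.3 q 0.207 r 0.1201 push 10.5 radial_out -3.0 fz -0.1 grip 26
```

```bash
python3 -m inch '[0.01,0.0013,-0.0027,0,0,0,0]' >/dev/null; python3 f.py
python3 -m inch '[0.01,0.0014,-0.0027,0,0,0,0]' >/dev/null; python3 f.py
```

```text
t14.4 q 0.230 r 0.1201 push 10.1 radial_out -3.4 fz -0.7 grip 26
t14.5 q 0.254 r 0.1201 push 10.4 radial_out -4.5 fz 0.2 grip 26
```

```bash
python3 -m inch '[0.01,0.0014,-0.0026,0,0,0,0]' >/dev/null; python3 f.py
python3 -m inch '[0.01,0.0014,-0.0026,0,0,0,0]' >/dev/null; python3 f.py
python3 -c "
from h import *
np.set_printoptions(precision=3,suppress=True)
for c in('top','scene','wrist'):
  im=env.camera(c);cv2.imwrite(f'pics/{c}6.png',im)
  for n,z in dict(jaw_pad=.045,jar=0).items():
    for r in env.place_of(c,n)[:2]: print(c,n,round(r['score'],2),np.round(r['uv']),atz(c,r['uv'],z))
a=cv2.imread('pics/top6.png')[160:260,190:310];b=cv2.imread('pics/wrist6.png')
cv2.imwrite('pics/m6.png',cv2.resize(np.hstack([cv2.resize(a,(504,420)),b]),(800,315)))"
```

```text
t14.6 q 0.278 r 0.1202 push 11.5 radial_out -4.0 fz 1.6 grip 27
t14.7 q 0.301 r 0.1203 push 11.4 radial_out -3.8 fz 0.5 grip 27
top jaw_pad 0.65 [251. 202.] [ 0.639 -0.188  0.045]
top jar 0.87 [364. 210.] [ 0.618 -0.448  0.   ]
top jar 0.8 [262. 198.] [ 0.658 -0.212  0.   ]
scene jar 0.76 [249. 238.] [ 0.663 -0.22   0.   ]
scene jar 0.55 [343. 183.] [ 0.614 -0.454  0.   ]
wrist jar 0.8 [158. 374.] [ 0.671 -0.214  0.   ]
```

View pics/m6.png

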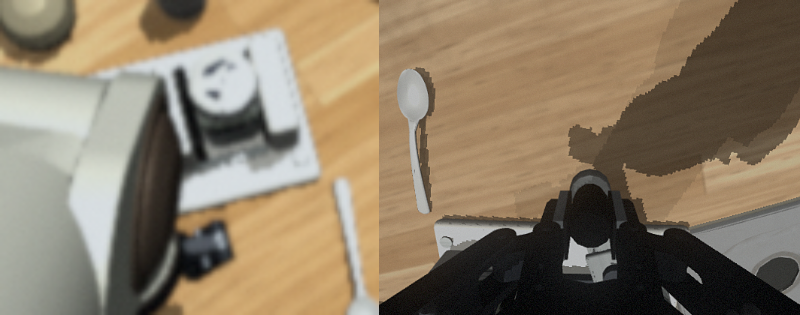

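The jar stands straight between both pads. The last readings average about 10.9 N, against about 7.7 N running free. I'll take the load off, let go and lift.

```bash
python3 -m inch '[0.01,-0.0022,0.0035,0,0,0,0, 0.01,-0.0022,0.0035,0,0,0,0]' >/dev/null; python3 f.py
python3 -m inch '[0.05,0,0,0,0,0,0, 0.05,0,0,0,0,0,0, 0.05,0,0,0,0,0,0, 0.05,0,0,0.02,0,0,0, 0.05,0,0,0.05,0,0,0]'
python3 -m inch '[0.05,0,0,0.05,0,0,0, 0.05,-0.03,0.04,0.09,0,0,0, 0.05,-0.05,0.08,0.12,0,0,0, 0.05,-0.06,0.12,0.12,0,0,0, 0.05,-0.06,0.15,0.12,0,0,0]'
python3 -m inch '[0.05,0,0.05,0,0,0,0, 0.05,0,0.1,0,0,0,0, 0.05,0,0.15,0,0,0,0, 0.05,0,0.15,0,0,0,0]' >/dev/null
python3 -c "
from h import *
np.set_printoptions(precision=3,suppress=True)
o=[]
for c in('top','scene'):
  im=env.camera(c)
  for n,z in dict(axle=.06,knob_mid=.08,lever_tip=.078,jaw_pad=.045,jar=0).items():
    for r in env.place_of(c,n)[:1]: print(c,n,round(r['score'],2),np.round(r['uv']),atz(c,r['uv'],z))
  o.append(cv2.resize(im[140:280,180:320] if c=='top' else im[180:320,150:290],(400,400),interpolation=cv2.INTER_CUBIC))
cv2.imwrite('pics/m7.png',np.hstack(o))"
```

```text
t15.3 q 0.274 r 0.1202 push 7.6 radial_out -4.3 fz -2.3 grip 26
t: 15.85
eef_pos: [0.5267, -0.1544, 0.1174]
orientation: [-0.002, -0.12, 0.993, 0.0]
contact_force: [-0.3, -0.3, 0.1]
opening: 0.583
gripper_force: 0.0
t: 16.35
eef_pos: [0.4683, -0.0025, 0.2409]
orientation: [0.002, -0.12, 0.993, -0.001]
contact_force: [0.7, -0.1, 0.1]
opening: 0.584
gripper_force: 0.0
top axle 0.9 [204. 207.] [ 0.627 -0.087  0.06 ]
top knob_mid 0.57 [228. 253.] [ 0.523 -0.141  0.08 ]
top lever_tip 0.63 [201. 210.] [ 0.618 -0.083  0.078]
top jaw_pad 0.6 [250. 200.] [ 0.644 -0.186  0.045]
top jar 0.66 [361. 209.] [ 0.62  -0.443  0.   ]
```

View pics/m7.png

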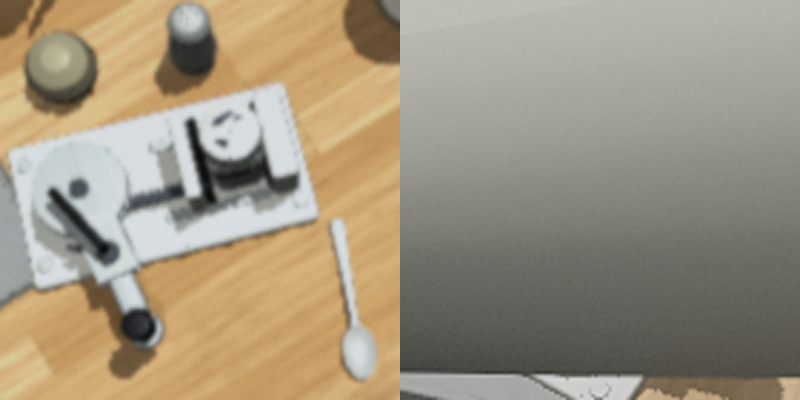

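```bash
python3 -c "
from plant import env
print(env.close_job())"
```

```text
the job is handed in; nothing more can be done
None
```

The job is handed in: the lever is on tighten, the jar stands upright between the jaws at an average knob push of about 10.9 N over the last four readings (11.4–11.5 N on the last two), the handle is released, and the surroundings look undisturbed in the last top view.

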